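Pop the snug cap off the cold box with the puller

ROBOT

A 6-joint arm with a two-finger parallel gripper is mounted at the origin on the work surface. World frame = base frame: x ahead of the robot, y to its left, z up, the work surface at z = 0. Lengths are in m, angles in rad, forces in N, time in s.
With the tool pointing down it reaches from about 0.35 to 1 m from the base axis. Payload 7.1 kg.
Tool frame: the origin (TCP) lies between the finger pads; the fingertips stand 22 mm ahead of it and the grasp point (between the pads) lies 3 mm ahead of it; x points along the fingers, y is the direction in which the jaws open and shut, and the axes are right-handed (so a half turn about x gives the same grasp; the last joint's range is limited). The gripper opens to 85 mm and grips with 20 to 120 N. Pads are 22 mm wide; open, the fingers measure 114 mm over their backs; the gripper's body (76 mm by 85 mm) begins 54 mm behind the grasp point. The pads swing forward as they close: fully open they stand 13 mm farther back than shut.
Start: joints at [1.137, 0.423, 1.63, -0, 1.089, -0.019], TCP at [0.252, 0.572, 0.253] pointing down, gripper open.
Joint ranges: [-3, 3], [-0.9, 2.11], [0.09, 2.58], [-1.31, 4.45], [0.11, 2.69], [-2.54, 2.54]. Speed limits (rad/s): [2.39, 2.39, 3.01, 3.14, 3.14, 3.14].

INTERFACE

Orientations are given as a rotation vector (axis times angle).
In Python, from rig import manip gives the robot as it stands. The module is installed in compiled form; this text tells all that it offers. Calls block until the motion is done:
- manip.move_to(position, orientation): joint-space move of the TCP to a pose.
- manip.servo_line(position, orientation=None, rate=0.15): straight line of the TCP; orientation=None keeps the orientation; rate is the mean speed in m/s.
- manip.set_joints(angles): joint-space move.
- manip.command_gripper(opening, f_grip=None): finger opening in m; f_grip is the grip in N (None keeps the last); returns when the fingers have stopped.
- manip.hold(seconds).
- manip.solve_ik(position, orientation): joint angles nearest the present ones, or None.
- manip.camera(name): name is "scene" or "top" or "wrist"; returns a dict with "image" (400x640x3 uint8, red, green, blue), "fx", "fy", "cx", "cy" (pixels), "cam_to_world" (4x4, takes a point from camera to world coordinates); the wrist camera has in their place "mount" (4x4, takes a point from camera to tool coordinates, whose origin is the TCP and whose axes are the tool frame's). Camera axes: x right, y down, z forward; pixel columns grow to the right and rows downward; lengths in m; the calibration is good to about 2 mm. A picture is of the moment at which its call begins: read the wrist's pose just before it. There is no depth.
A pose or a line that the arm cannot do raises manip.IKError and nothing moves.
- manip.sign_off(): hands the job in, once; it reports no verdict.
Readings, each from a call of its own:
- manip.get_time(): time.
- manip.get_joint_positions(): joint angles.
- manip.get_joint_vel(): joint speeds.
- manip.get_tau(): joint torques, N m.
- manip.get_position(): TCP position.
- manip.get_ee_rot(): TCP orientation.
- manip.get_contact_force(): force on the tool from outside, world axes, zero at the start.
- manip.get_torque(): the same for the moment, N m.
- manip.get_width(): finger opening in m.
Only numpy, scipy, OpenCV 4.12 (cv2) and the standard library are available. Lean on these libraries where they do the work, as an engineer would, in place of code of your own. Each camera call takes 0.05 s, during which the arm holds its last target.

TASK

Open the sample cold box: pick up the cap puller by its grip bar, slide its two prongs under the overhanging edge of the square cap, and pull straight up until the snug cap pops off. Carry the cap on the puller, keeping it level, and stand it upright in the metal tray, drawing the prongs out only once it stands there; then stand the puller upright on the bare table and let go. The cap is contaminated, so never touch it with the gripper, and leave the other things on the table where they are.

Things in the scene. Friction and masses are not known exactly. Their poses are not given: they have to be found in the camera images.
- coolbox: White cold box, fixed, 190 (x) x 170 (y) x 90 mm high, at any of three places. Origin: centre of its underside. A hollow square neck 37.5 mm wide rises 38 mm from mid-lid; the cap is pressed on it. Sprung nubs in the neck grip the cap: 7 to 15 N straight up frees it over the first 10 mm; it clears the neck after 36 mm.
- cap_mid (a point): Centre, half-way up, of the grey square cap (0.14 kg, 46 mm high, sides along the box's): head 84 x 84 x 10 mm on a hollow skirt 48 x 48 x 36 mm high. z up. Head's underside is 13 mm above this point, top 23 mm above, skirt's lower edge 23 mm below. Seated, the gap under the head's 18 mm overhang is 38 mm high: from the lid, 25 mm below this point, to 13 mm above it.
- puller_grip (a point): Centre of the puller's black grip bar, 80 mm above the underside of its prongs. The puller is a loose 0.22 kg steel fork, standing on its prongs. x: the way the prongs point; z up. Bar along x, 22 mm wide (y), 24 mm high, from 62 mm behind to 35 mm ahead of this point; an upright column joins it to the fork at the rear. Straight over the cap's centre when hooked.
- puller_hook (a point): Midway between the prongs, level with their tops, 74 mm under the grip centre; same axes. Prongs: 10 mm wide, 6 mm thick, 60 mm apart inside (6 mm free each side of the skirt), 60 mm behind to 54 mm ahead of this point; the last 8 mm turns up 4 mm as hooks. Crosspiece at the rear, 10 mm high, front face 48 mm behind. On the cap's axis when hooked.
- tray: Plain metal tray, fixed, 170 (x) x 160 (y) mm, floor and walls 4 mm thick, rim 12 mm above the table, at another of the three places. Origin: centre of its underside; z up. The head's underside of a cap standing in it is 40 mm above the table.
- stapler: Black stapler, 120 x 34 x 36 mm, beyond the work area; leave alone. Origin: centre of its underside.
- kit_box: Small cardboard box, 60 x 60 x 45 mm, beyond the work area; leave alone. Origin: centre of its underside.
- gauze_roll: White gauze roll standing up, 60 mm across, 50 mm high, beyond the work area; leave alone. Origin: centre of its underside.
Not all that is in view belongs to the job. Of the things shaped like the part that bears puller_grip, the bare steel one is meant. Leave any purple look-alike of the part that bears cap_mid alone.

How it is judged:
On the way, in this order (a step that is already met when the one before it is completed fails the run):
1. the cap has been pulled clear of the neck and hangs on the puller (z of cap_mid in the frame of coolbox above 0.158 m and contact force between puller and cap above 0.3 N and distance between puller_hook and cap_mid below 0.05 m), for 0.2 s.
2. the cap stands upright in the tray with the puller still around it (x of cap_mid in the frame of tray between -0.06 and 0.06 m and y of cap_mid in the frame of tray between -0.055 and 0.055 m and z of cap_mid in the frame of tray between 0.02 and 0.032 m and angle between cap_mid's own z axis and vertical below 0.1 rad and contact force between cap and tray above 0.3 N and distance between puller_hook and cap_mid below 0.06 m), for 0.1 s.
At the end, for the whole second after the job is handed in: Cap at rest upright (0.1 rad) on the tray floor, centre within 60 mm (x) and 55 mm (y) of the tray's; puller at rest upright (0.1 rad) on the table, grip 74 to 86 mm up, released, touching neither cap, tray nor cold box, grip over 90 mm from the cap's centre (x of cap_mid in the frame of tray between -0.06 and 0.06 m and y of cap_mid in the frame of tray between -0.055 and 0.055 m and z of cap_mid in the frame of tray between 0.02 and 0.032 m and angle between each of cap_mid, puller_grip's own z axis and vertical below 0.1 rad and linear speed of each of cap, puller below 0.02 m/s and contact force between puller and cap below 0.05 N and contact force between puller and tray below 0.05 N and contact force between puller and coolbox below 0.05 N and horizontal distance between puller_grip and cap_mid above 0.09 m and height (world z) of puller_grip between 0.074 and 0.086 m and contact force between the fingers and puller below 0.05 N).
It fails at once if the gripper or arm touches the cap (contact force between any of the fingers, the arm and cap above 0.5 N).
It fails at once if the cap is tipped by more than 0.5 rad (angle between cap_mid's own z axis and vertical above 0.5 rad).
It fails at once if a bystander is moved by more than 30 mm (distance of any of stapler, kit_box, gauze_roll from where it was at the start of the episode above 0.03 m).
It also fails if it takes over 72 s, if anything falls off the work surface, if the arm or the gripper's body presses on something with over 40 N, if the wrist force passes 120 N, or if a joint passes its speed limit or range.

## Working session

There is one attempt and no reset: what is moved stays moved. The work goes in short steps, each a Python script; the robot and the scene stay as the last script left them, time stands still between calls to the robot, and variables do not carry over. Pictures are saved under pics/ and viewed, and the job is handed in when it is done.

```bash
mkdir -p pics
python3 - <<'E'
from rig import manip
import cv2,numpy as np
np.set_printoptions(precision=4,suppress=True)
for n in("scene","top"):
    c=manip.camera(n); cv2.imwrite(f"pics/{n}0.png",c["image"][:,:,::-1]); print(n,c["fx"],c["fy"],c["cx"],c["cy"]);print(c["cam_to_world"])
print(manip.get_position(),manip.get_ee_rot(),manip.get_time())
c=manip.camera("wrist");print(c["fx"],c["cx"],c["cy"],c["mount"]);cv2.imwrite("pics/wrist0.png",c["image"][:,:,::-1])
E
```

```text
scene 404.9019897553799 404.9019897553799 319.801543745489 194.13196244123307
[[ 0.4304  0.5767 -0.6944  1.3507]
 [ 0.9025 -0.2873  0.3207 -0.3927]
 [-0.0146 -0.7647 -0.6442  0.8347]
 [ 0.      0.      0.      1.    ]]
top 449.23373443734306 449.23373443734306 322.3912113657502 189.94654586832854
[[-0.0062 -0.9927  0.1201  0.4085]
 [-0.9998  0.0085  0.0193 -0.0462]
 [-0.0202 -0.12   -0.9926  1.2949]
 [ 0.      0.      0.      1.    ]]
[0.2517 0.5716 0.2526] [ 0.3243  1.5465 -0.3264] 0.1
319.58459186154937 320.1731873920031 200.9875381247807 [[ 0.0004 -0.2642  0.9645 -0.1204]
 [ 1.     -0.0008 -0.0007  0.0006]
 [ 0.001   0.9645  0.2642 -0.067 ]
 [ 0.      0.      0.      1.    ]]
```

View pics/scene0.png

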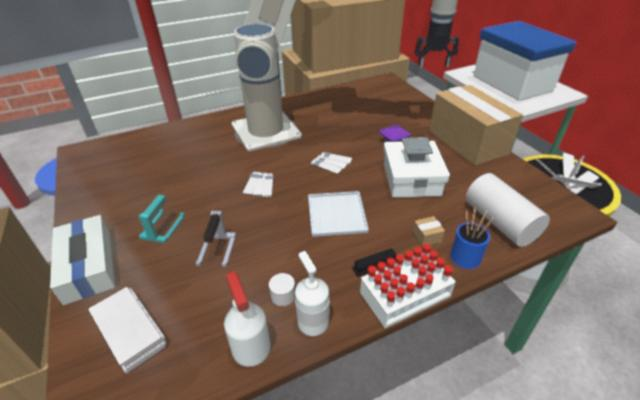

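View pics/top0.png

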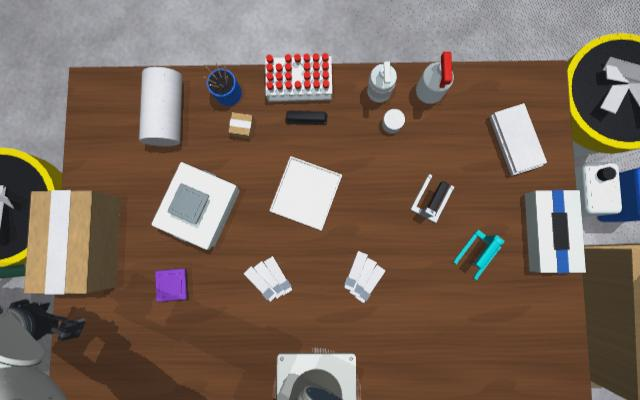

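View pics/wrist0.png

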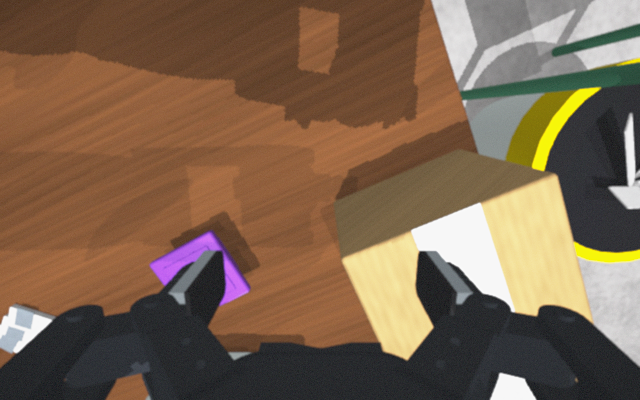

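The top view shows two fork-shaped things. One is at (433,198), grey steel with a black bar, and the other is teal all over at (480,253). The bare steel one at (433,198) fits. The grey cap on the white box is at (188,204), the purple look-alike at (171,285), and the tray at (306,193). I'll enlarge crops of the steel puller and the box to confirm.

Run:
```python
import cv2,numpy as np
t=cv2.imread("pics/top0.png");s=cv2.imread("pics/scene0.png")
def cr(i,x,y,w,h):return cv2.resize(i[y:y+h,x:x+w],(400,300),interpolation=cv2.INTER_CUBIC)
o=np.vstack([np.hstack([cr(t,400,160,80,60),cr(s,185,200,80,60)]),np.hstack([cr(t,140,150,120,90),cr(s,365,120,100,75)])])
cv2.imwrite("pics/crop0.png",o)
```

```text
(no output)
```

View pics/crop0.png

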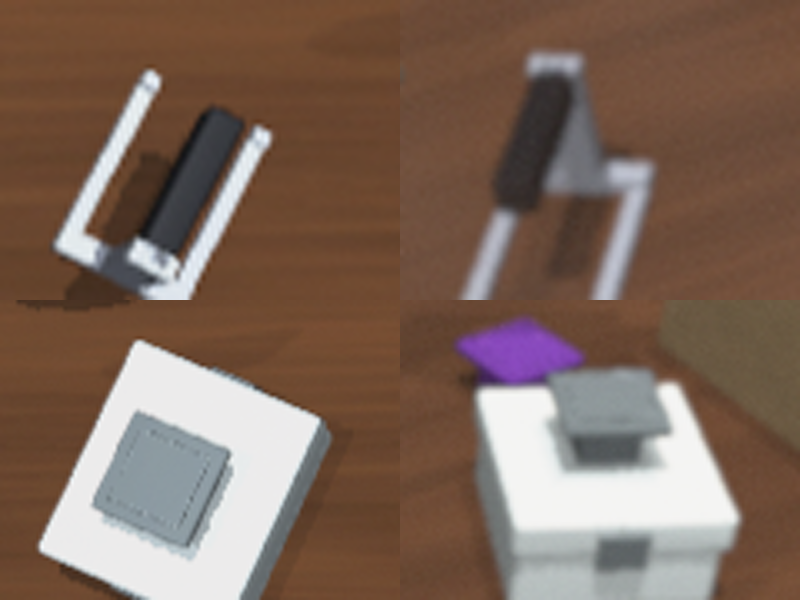

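The crop confirms it: bare steel fork with a black bar, bar front at about (445,182) and prong tips at about (430,176) and (452,186). The grey cap sits on the white box. Next I'll get coarse positions by plane intersection, then a cross-check between the two views.

```bash
cat > h.py <<'E'
from rig import manip
import cv2,numpy as np
from scipy.spatial.transform import Rotation as R
from scipy.optimize import least_squares
np.set_printoptions(precision=4,suppress=True)
def K(c): return c["fx"],c["fy"],c["cx"],c["cy"]
def snap(n,f=None):
    p=manip.get_position();r=manip.get_ee_rot();c=manip.camera(n)
    if "mount" in c:
        T=np.eye(4);T[:3,:3]=R.from_rotvec(r).as_matrix();T[:3,3]=p;c["cam_to_world"]=T@c["mount"]
    if f: 
        cv2.imwrite(f"pics/{f}.png",c["image"][:,:,::-1]);np.savez(f"pics/{f}.npz",K=K(c),T=c["cam_to_world"])
    return c
def load(f):
    d=np.load(f"pics/{f}.npz");return d["K"],d["T"]
def ray(f,px):
    k,T=load(f);d=T[:3,:3]@np.array([(px[0]-k[2])/k[0],(px[1]-k[3])/k[1],1]);return T[:3,3],d
def onz(f,px,z):
    o,d=ray(f,px);return o+d*(z-o[2])/d[2]
def tri(obs):
    A=np.zeros((3,3));b=np.zeros(3);L=[]
    for f,px in obs:
        o,d=ray(f,px);d=d/np.linalg.norm(d);P=np.eye(3)-np.outer(d,d);A+=P;b+=P@o;L.append((o,P))
    x=np.linalg.solve(A,b);return x,[np.linalg.norm(P@(x-o))for o,P in L]
def proj(f,X):
    k,T=load(f);X=np.atleast_2d(X);c=(X-T[:3,3])@T[:3,:3];return np.c_[k[0]*c[:,0]/c[:,2]+k[2],k[1]*c[:,1]/c[:,2]+k[3]]
E
python3 - <<'E'
from h import *
for n in("scene","top"): snap(n,n+"0")
a=onz("top0",(430,175.6),.01);b=onz("top0",(452.4,186.4),.01);print("tips",a,b,np.linalg.norm(a-b))
f=onz("top0",(444.5,182.5),.092);r=onz("top0",(434,210),.092);print("bar",f,r)
# cap head top corners: crop scale 10/3, offset 140,150; crop (x,y-300)
C=[(137,112),(230,157),(180,248),(93,200)]
c=[onz("top0",(140+x*.3,150+y*.3),.163) for x,y in C];print(np.array(c),np.mean(c,0))
print([np.linalg.norm(c[i]-c[i-1]) for i in range(4)])
# box lid top corners
B=[(137,40),(327,118),(40,250)]
print(np.array([onz("top0",(140+x*.3,150+y*.3),.09) for x,y in B]))
T=[(288,156.5),(341,172.5),(325,230),(271,211)]
t=np.array([onz("top0",p,.012) for p in T]);print(t,t.mean(0),[np.linalg.norm(t[i]-t[i-1]) for i in range(4)])
# triang scene: cap corners scene: crop scale 4 offset 365,120
S=[(555,372-300),(655,370-300),(668,430-300),(560,440-300)]
S=[(365+(x-400)/4,120+y/4) for x,y in S];print(S)
for s in S: print(s,onz("scene0",s,.163))
E
```

```text
tips [ 0.6029 -0.3313  0.01  ] [ 0.571  -0.3942  0.01  ] 0.070472352078685
bar [ 0.5714 -0.3513  0.092 ] [ 0.4975 -0.3205  0.092 ]
[[0.5649 0.3373 0.163 ]
 [0.5296 0.2647 0.163 ]
 [0.4604 0.3012 0.163 ]
 [0.4975 0.369  0.163 ]] [0.5131 0.318  0.163 ]
[np.float64(0.07449617106841942), np.float64(0.08076646984599245), np.float64(0.0781576513073574), np.float64(0.07724146341621486)]
[[0.6347 0.364  0.09  ]
 [0.5687 0.2061 0.09  ]
 [0.463  0.4375 0.09  ]]
[[ 0.6625  0.0781  0.012 ]
 [ 0.614  -0.0753  0.012 ]
 [ 0.4488 -0.028   0.012 ]
 [ 0.5042  0.1265  0.012 ]] [0.5574 0.0253 0.012 ] [np.float64(0.16558121298703224), np.float64(0.16097466125133061), np.float64(0.17183368629161572), np.float64(0.1641003738531764)]
[(403.75, 138.0), (428.75, 137.5), (432.0, 152.5), (405.0, 155.0)]
(403.75, 138.0) [0.5003 0.287  0.163 ]
(428.75, 137.5) [0.5323 0.3567 0.163 ]
(432.0, 152.5) [0.6024 0.3153 0.163 ]
(405.0, 155.0) [0.5779 0.2381 0.163 ]
```

```bash
cat >> h.py <<'E'
def rot(yaw):
    c,s=np.cos(yaw),np.sin(yaw)
    return R.from_matrix(np.array([[0,-s,c],[0,c,s],[-1,0,0]])).as_rotvec()
E
python3 - <<'E'
from h import *
M=R.from_rotvec(manip.get_ee_rot()).as_matrix();print(M)
C=[(137,112),(230,157),(180,248),(93,200)]
c=np.array([onz("top0",(140+x*.3,150+y*.3),.138) for x,y in C]);print(c,c.mean(0),[np.linalg.norm(c[i]-c[i-1]) for i in range(4)])
for nm,p,y in[("pull",(.542,-.34,.083),-.45),("pull",(.542,-.34,.083),-.45+np.pi),("view",(.5,-.32,.28),-.45),
  ("capstart",(.40,.36,.21),-.4),("cap",(.51,.31,.21),-.4),("caphi",(.51,.31,.32),-.4),
  ("tray",(.557,.025,.12),-.3),("traylo",(.45,.07,.11),-.3),
 ("capstart2",(.62,.27,.21),-.4+np.pi),("cap",(.51,.31,.21),-.4+np.pi),("cap",(.51,.31,.21),-.4+np.pi/2),("cap",(.51,.31,.21),-.4-np.pi/2)]:
    print(nm,y,manip.solve_ik(p,rot(y)))
E
```

```text
[[-0.0003  0.403   0.9152]
 [-0.0007  0.9152 -0.403 ]
 [-1.     -0.0008 -0.    ]]
[[0.5684 0.3458 0.138 ]
 [0.5322 0.2716 0.138 ]
 [0.4616 0.3088 0.138 ]
 [0.4994 0.3781 0.138 ]] [0.5154 0.3261 0.138 ] [np.float64(0.07614154910037932), np.float64(0.08255033837638304), np.float64(0.07988389952449855), np.float64(0.07894747602382587)]
pull -0.45 [-0.5789  0.6634  1.6805 -0.      0.7978 -1.6997]
pull 2.691592653589793 [-0.5789  0.6634  1.6805  0.      0.7978  1.4419]
view -0.45 [-0.5894  0.348   1.6779 -0.      1.1157 -1.7102]
capstart -0.4 [ 0.7107  0.354   1.8563 -0.      0.9313 -0.4601]
cap -0.4 [ 0.5262  0.4343  1.7266 -0.      0.9807 -0.6446]
caphi -0.4 [ 0.5262  0.3133  1.6311 -0.      1.1973 -0.6446]
tray -0.3 [ 0.0235  0.5152  1.8612 -0.      0.7652 -1.2473]
traylo -0.3 [ 0.1282  0.4229  2.0862 -0.      0.6326 -1.1426]
capstart2 2.741592653589793 [ 0.3931  0.544   1.539  -0.      1.0586  2.3639]
cap 2.741592653589793 [ 0.5262  0.4343  1.7266 -0.      0.9807  2.497 ]
cap 1.1707963267948966 [ 0.5262  0.4343  1.7266 -0.      0.9807 -2.2154]
cap -1.9707963267948965 [0.5262 0.4343 1.7266 0.     0.9807 0.9262]
```

Run:
```python
from h import *
y=-.42;u=np.array([np.cos(y),np.sin(y),0]);v=np.array([-u[1],u[0],0])
cap=np.array([.515,.325,0])
for i,(a,b) in enumerate([(-.07,.06),(-.07,-.07)]):
    p=cap+a*u+b*v;p[2]=.34
    manip.move_to(p,rot(y));manip.hold(.2);snap("wrist",f"wc{i}")
print(manip.get_time())
a=cv2.imread("pics/wc0.png");b=cv2.imread("pics/wc1.png")
cv2.imwrite("pics/wc.png",np.vstack([a[:300],b[:300]]))
```

```text
2.45
```

View pics/wc.png

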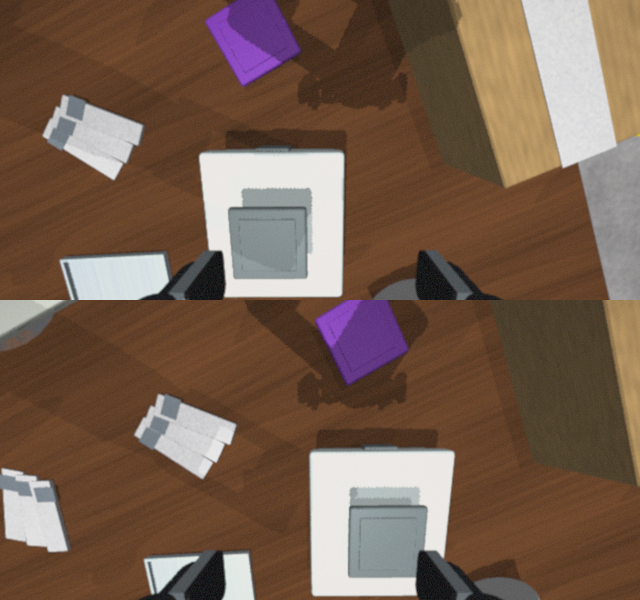

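The box and cap are in both wrist views, with the head at about (267,242) in the first and (388,241) in the second. I'll enlarge the head for its corners.

Run:
```python
from h import *
a=cv2.imread("pics/wc0.png")[185:295,190:320];b=cv2.imread("pics/wc1.png")[185:295,310:440]
f=lambda i:cv2.resize(i,None,fx=5,fy=2.7*5/2.7,interpolation=cv2.INTER_CUBIC)[:,:]
A=cv2.resize(a[5:],(650,525))
cv2.imwrite("pics/wcA.png",cv2.resize(a,(650,550),interpolation=cv2.INTER_CUBIC))
cv2.imwrite("pics/wcB.png",cv2.resize(b,(650,550),interpolation=cv2.INTER_CUBIC))
```

```text
(no output)
```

View pics/wcA.png

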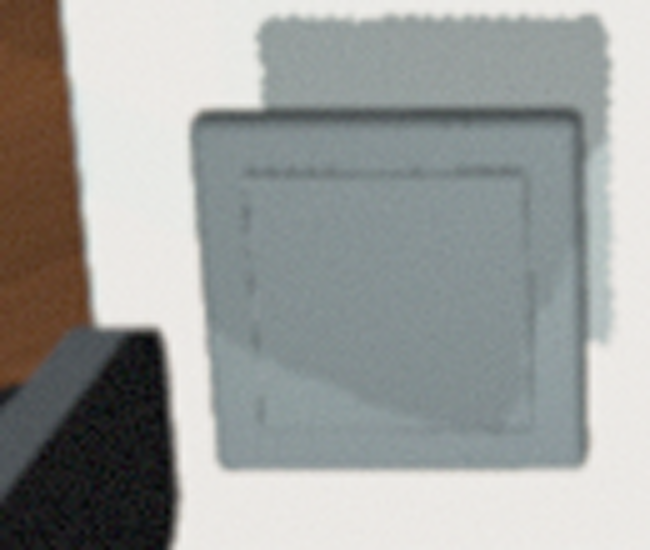

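View pics/wcB.png

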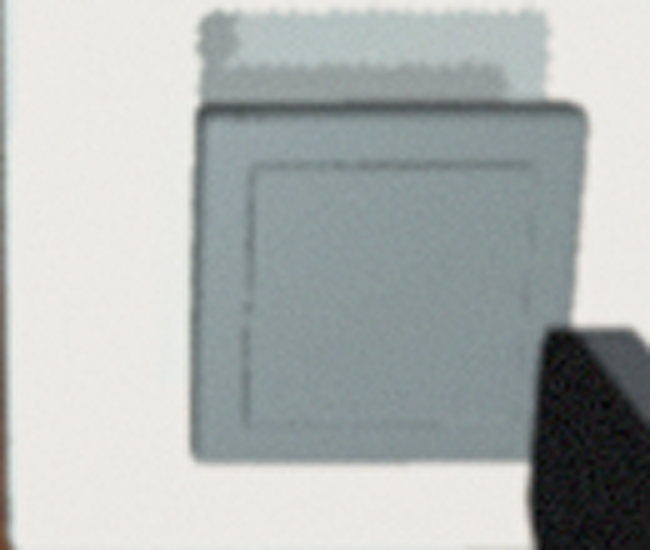

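Run:
```python
from h import *
A=np.array([(196,119),(578,119),(584,466),(221,466)])/5+[190,185]
B=np.array([(203,114),(582,112),(194,460)])/5+[310,185]
for i,j in((0,0),(1,1),(3,2)): print(tri([("wc0",A[i]),("wc1",B[j])]))
# image up = toward robot(-u); image left = ... 
def cor(p):
    x,y,z,w,h=p;u=np.array([np.cos(w),np.sin(w),0]);v=np.array([-u[1],u[0],0]);c=np.array([x,y,z])
    # image left -> -v ; right -> +v
    return np.array([c-h*u-h*v,c-h*u+h*v,c+h*u+h*v,c+h*u-h*v])
def f(p):
    q=np.r_[p,.042] if len(p)==4 else p
    C=cor(q);return np.r_[(proj("wc0",C)-A).ravel(),(proj("wc1",C[[0,1,3]])-B).ravel()]
for p0 in([.515,.325,.138,-.42],[.515,.325,.138,-.42,.042]):
    s=least_squares(f,p0);print(s.x,np.abs(s.fun).max())
s=least_squares(lambda p:f([p[0],p[1],.138,p[2]]),[.515,.325,-.42]);print(s.x,np.abs(s.fun).max())
```

```text
(array([0.4635, 0.3084, 0.1343]), [np.float64(0.00020352754600146345), np.float64(0.00020352754600146136)])
(array([0.4968, 0.3825, 0.1326]), [np.float64(3.997139617593056e-05), np.float64(3.997139617580449e-05)])
(array([0.5377, 0.2752, 0.1353]), [np.float64(6.885592598307787e-05), np.float64(6.885592598301194e-05)])
[ 0.5192  0.3281  0.1298 -0.4188] 1.6789035806879156
[ 0.5174  0.3288  0.1338 -0.4172  0.0408] 0.4901831748917971
[ 0.5164  0.3295 -0.4151] 3.210286669363427
```

Cap: centre about (0.517, 0.3285), top measured at 0.134 against a nominal 0.138, yaw -0.417, so consistent with the text. Next come the tray, on the way, and then the puller.

Run:
```python
from h import *
y=-.42;u=np.array([np.cos(y),np.sin(y),0]);v=np.array([-u[1],u[0],0])
for i,(c,a,b) in enumerate([((.557,.025,0),-.08,.06),((.557,.025,0),-.08,-.06),((.542,-.34,0),-.08,.05),((.542,-.34,0),-.08,-.06)]):
    p=np.array(c)+a*u+b*v;p[2]=.36 if i<2 else .26
    manip.move_to(p,rot(y));manip.hold(.2);snap("wrist",f"wt{i}")
print(manip.get_time())
I=[cv2.imread(f"pics/wt{i}.png") for i in range(4)]
cv2.imwrite("pics/wt_t.png",np.vstack([I[0][:300],I[1][:300]]));cv2.imwrite("pics/wt_p.png",np.vstack([I[2][:300],I[3][:300]]))
```

```text
6.425
```

View pics/wt_t.png

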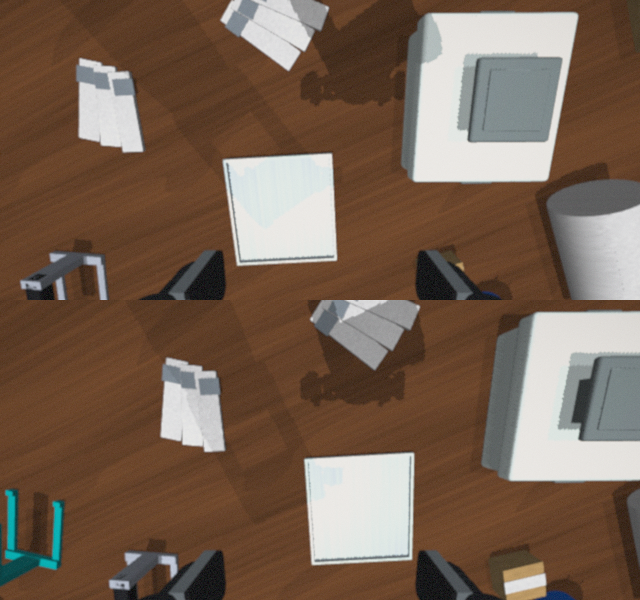

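View pics/wt_p.png

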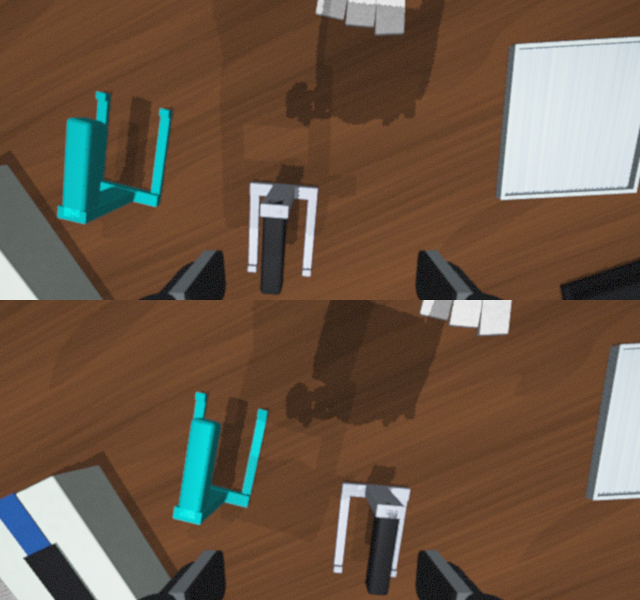

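The tray is at about (282,210) in the first view and (360,209) in the second. The steel puller is at about (280,235) and (372,235), with its prongs pointing down the image, away from the robot. The teal decoy lies to its left.

Run:
```python
from h import *
a=cv2.imread("pics/wt2.png")[175:300,220:340];b=cv2.imread("pics/wt3.png")[175:300,310:430]
cv2.imwrite("pics/pz.png",np.hstack([cv2.resize(i,(400,417),interpolation=cv2.INTER_CUBIC) for i in(a,b)]))
c=[(223,159),(332,153),(337,259),(238,265)];d=[(305,158),(413,153),(412,259),(312,265)]
P=np.array([tri([("wt0",i),("wt1",j)])[0] for i,j in zip(c,d)]);print(P,P.mean(0))
print([np.linalg.norm((P[i]-P[i-1])[:2]) for i in range(4)])
for n,L in(("wt0",c),("wt1",d)):
  Q=np.array([onz(n,p,.012) for p in L]);print(Q,Q.mean(0),[np.linalg.norm(Q[i]-Q[i-1]) for i in range(4)])
```

```text
[[ 0.4475 -0.0146  0.0133]
 [ 0.506   0.1341  0.0052]
 [ 0.6636  0.0742  0.0113]
 [ 0.6096 -0.0771  0.0079]] [0.5566 0.0292 0.0094]
[np.float64(0.17372375775798185), np.float64(0.1597797734062094), np.float64(0.16855056553871497), np.float64(0.1607081421036672)]
[[ 0.4476 -0.0151  0.012 ]
 [ 0.5046  0.1344  0.012 ]
 [ 0.6627  0.0746  0.012 ]
 [ 0.6077 -0.0749  0.012 ]] [0.5556 0.0297 0.012 ] [np.float64(0.1708232856015993), np.float64(0.16001332457014839), np.float64(0.16899187619158046), np.float64(0.15932394877807096)]
[[ 0.4474 -0.0146  0.012 ]
 [ 0.505   0.1324  0.012 ]
 [ 0.6638  0.074   0.012 ]
 [ 0.6083 -0.0764  0.012 ]] [0.5561 0.0288 0.012 ] [np.float64(0.17229803596133905), np.float64(0.15790205448353356), np.float64(0.1691964559102747), np.float64(0.16033802136092448)]
```

View pics/pz.png

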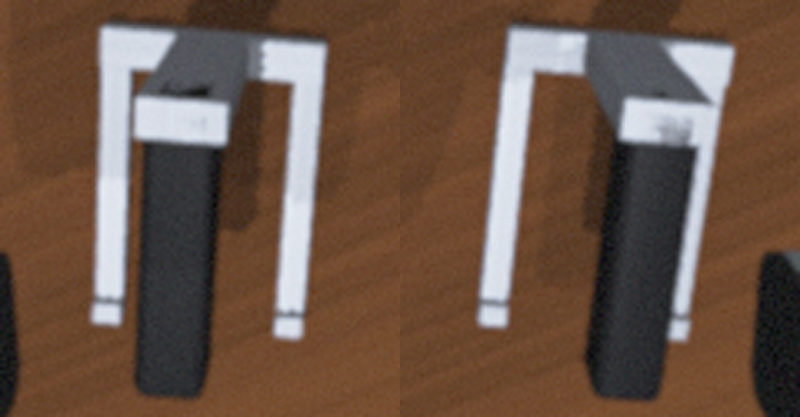

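Run:
```python
from h import *
a=lambda x,y:("wt2",(220+x*.3,175+y*.29976));b=lambda x,y:("wt3",(310+(x-400)*.3,175+y*.29976))
pts=dict(tipL=(a(107,323),b(493,326)),tipR=(a(288,338),b(675,338)),plTL=(a(137,96),b(625,97)),plTR=(a(229,102),b(713,103)),plBL=(a(137,140),b(621,143)),
 crossL=(a(102,27),b(511,27)),crossR=(a(327,43),b(733,45)),
 barFL=(a(137,388),b(590,390)),barFR=(a(204,394),b(657,396)))
for k,o in pts.items(): print(k,*tri(o))
for n in(0,1):
    L=onz(*pts["tipL"][n],.008);Rr=onz(*pts["tipR"][n],.008);y=np.array(L-Rr)[:2]
    # image left = -v => tipL is -v side
    v=-y/np.linalg.norm(y);u=np.array([v[1],-v[0]]);print("tips",L,Rr,np.linalg.norm(y),np.arctan2(u[1],u[0]),(L+Rr)[:2]/2-.054*u)
    L=onz(*pts["plTL"][n],.092);Rr=onz(*pts["plTR"][n],.092);print("plate",L,Rr,np.linalg.norm(L-Rr))
    L=onz(*pts["crossL"][n],.01);Rr=onz(*pts["crossR"][n],.01);y=(L-Rr)[:2];v=-y/np.linalg.norm(y);u=np.array([v[1],-v[0]]);print("cross",np.linalg.norm(y),np.arctan2(u[1],u[0]),(L+Rr)[:2]/2+.06*u)
    m=(onz(*pts["barFL"][n],.09)+onz(*pts["barFR"][n],.09))/2;print("barfront",m, m[:2]-.035*u)
```

```text
tipL [ 0.5728 -0.3929  0.0097] [np.float64(0.0001726982699152595), np.float64(0.00017269826991529649)]
tipR [ 0.6054 -0.331   0.0119] [np.float64(0.00038079834583600725), np.float64(0.0003807983458360353)]
plTL [ 0.4815 -0.3177  0.09  ] [np.float64(0.00010684834181272398), np.float64(0.00010684834181269081)]
plTR [ 0.4944 -0.2952  0.0873] [np.float64(0.00010420047508144544), np.float64(0.00010420047508138082)]
plBL [ 0.4934 -0.3237  0.0904] [np.float64(0.00016488176874430055), np.float64(0.00016488176874432663)]
crossL [ 0.4681 -0.341   0.0094] [np.float64(0.0002790168047264207), np.float64(0.0002790168047264459)]
crossR [ 0.507  -0.2706  0.0069] [np.float64(8.808496967459028e-05), np.float64(8.808496967464119e-05)]
barFL [ 0.5671 -0.3619  0.0853] [np.float64(5.770601555492591e-05), np.float64(5.770601555500151e-05)]
barFR [ 0.5773 -0.3436  0.0857] [np.float64(5.6031103876478944e-05), np.float64(5.603110387643898e-05)]
tips [ 0.5733 -0.3935  0.008 ] [ 0.6077 -0.3323  0.008 ] 0.0702491069202219 -0.5106011253276518 [ 0.5434 -0.3365]
plate [ 0.4813 -0.3172  0.092 ] [ 0.4934 -0.2943  0.092 ] 0.025975207670997657
cross 0.08027183500428187 -0.49181044912277755 [ 0.5402 -0.3339]
barfront [ 0.5701 -0.351   0.09  ] [ 0.5392 -0.3344]
tips [ 0.5739 -0.3933  0.008 ] [ 0.6073 -0.3309  0.008 ] 0.07079090338213426 -0.49193333720476384 [ 0.543  -0.3366]
plate [ 0.4808 -0.3178  0.092 ] [ 0.4925 -0.2958  0.092 ] 0.024955025670050066
cross 0.0795909814461797 -0.501864321475669 [ 0.5395 -0.3349]
barfront [ 0.5693 -0.3524  0.09  ] [ 0.5386 -0.3356]
```

The puller's heights and sizes agree with the text: grip at (0.541, -0.335), yaw -0.50. I'll grasp it.

Run:
```python
from h import *
p=np.array([.541,-.335,.083])
manip.move_to(p+[0,0,.1],rot(-.5));manip.servo_line(p,rate=.12)
print(manip.get_contact_force());manip.command_gripper(0.0,100);print(manip.get_width(),manip.get_contact_force())
manip.hold(.2);manip.servo_line(p+[0,0,.01],rate=.05);manip.servo_line(p+[0,0,.15],rate=.15);manip.hold(.3)
print(manip.get_width(),manip.get_contact_force(),manip.get_torque(),manip.get_time())
snap("wrist","g0");snap("scene","g0s")
```

```text
[-0.2906  0.7009  0.4964]
0.02064904744990721 [ 0.4179 -1.503   3.4712]
0.020574227098658953 [-0.4216 -0.7755 -2.061 ] [ 0.0135 -0.038   0.0136] 10.525
```

View pics/g0.png

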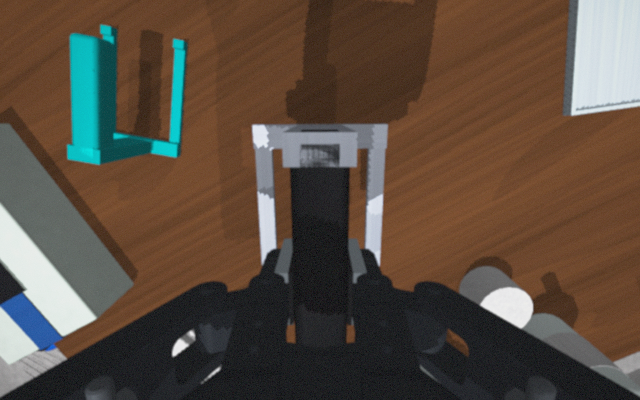

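View pics/g0s.png

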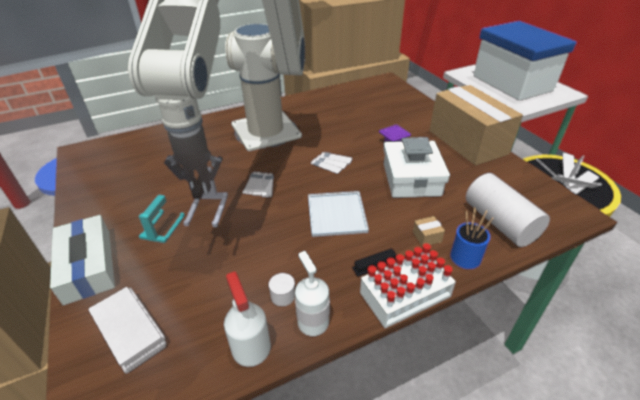

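The puller hangs level and centred in the jaws: crosspiece at row 124, columns 252–388, rear plate at columns 284–357. I'll compute where it sits in the hand.

Run:
```python
from h import *
i=cv2.imread("pics/g0.png")[110:270,240:400];cv2.imwrite("pics/g0z.png",cv2.resize(i,(600,600),interpolation=cv2.INTER_CUBIC))
print(manip.get_position())
p=manip.get_position();u=np.array([np.cos(-.5),np.sin(-.5),0]);v=np.array([-u[1],u[0],0])
for nm,L,Rr,z in(("cross rear",(252,124.5),(388,124.5),-.073),("plate?",(284,131),(357,131),.009),("plate front",(284,168),(357,168),.009)):
    a,b=[onz("g0",q,p[2]+z)-p for q in(L,Rr)];print(nm,[ (a@u,a@v),(b@u,b@v)])
```

```text
[ 0.5409 -0.3349  0.2326]
cross rear [(np.float64(-0.06101264009122911), np.float64(-0.03960564800020997)), (np.float64(-0.06093774055317866), np.float64(0.040387649900104836))]
plate? [(np.float64(-0.061405354879357416), np.float64(-0.011779558648491267)), (np.float64(-0.06138229440763658), np.float64(0.013062279055034456))]
plate front [(np.float64(-0.048711481602172965), np.float64(-0.01216969491094824)), (np.float64(-0.048688925686935), np.float64(0.013435073707151829))]
```

View pics/g0z.png

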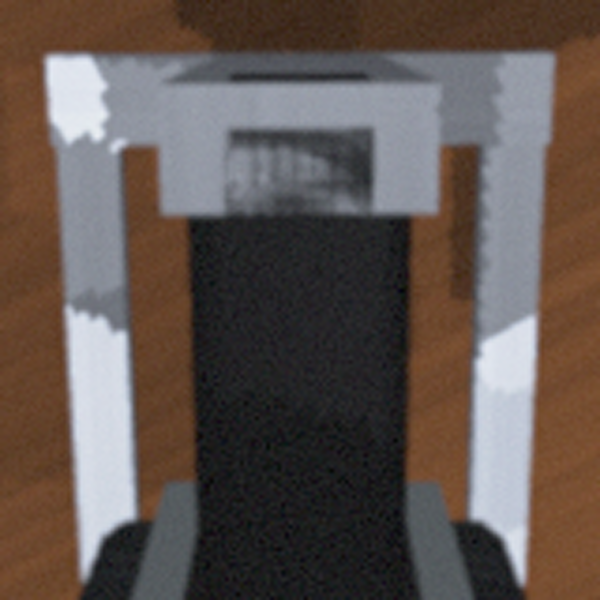

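Run:
```python
from h import *
y=-.417;u=np.array([np.cos(y),np.sin(y),0]);cap=np.array([.517,.3285,.187])
s=cap-.125*u
manip.move_to(s+[0,0,.12],rot(y));manip.servo_line(s,rate=.12);manip.hold(.3);f0=manip.get_contact_force();print(f0)
snap("scene","h0");snap("top","h0t");snap("wrist","h0w")
for d in(-.08,-.05,-.025,0):
    manip.servo_line(cap+d*u,rate=.08);f=manip.get_contact_force()-f0;print(d,f)
    if np.linalg.norm(f)>4: print("stop");break
snap("scene","h1");snap("top","h1t");print(manip.get_time(),manip.get_position(),manip.get_width())
a=cv2.imread("pics/h1.png")[100:220,350:470];b=cv2.imread("pics/h1t.png")[140:260,130:250]
cv2.imwrite("pics/h1z.png",np.hstack([cv2.resize(i,(400,400),interpolation=cv2.INTER_CUBIC) for i in(a,b)]))
```

```text
[-0.0497  0.9304 -2.3357]
-0.08 [ 0.5279 -0.5836  0.4627]
-0.05 [ 0.24   -0.8086  0.4674]
-0.025 [ 0.4723 -0.6728  0.5597]
0 [ 0.0534 -1.7357 -0.01  ]
17.0833 [0.5168 0.3284 0.1869] 0.02107486455145946
```

View pics/h1z.png

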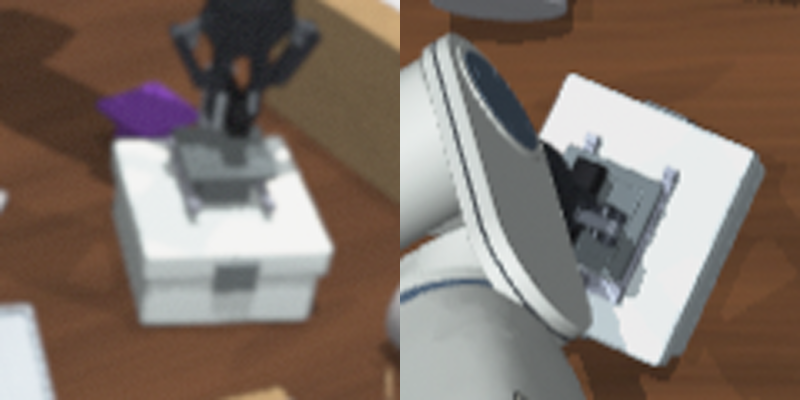

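View pics/h0w.png

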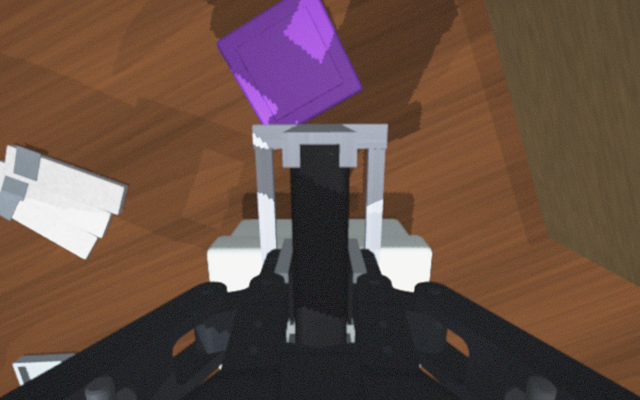

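Run:
```python
from h import *
for k in range(3):
    manip.hold(.1);print(manip.get_contact_force(),manip.get_torque())
y=-.417;u=np.array([np.cos(y),np.sin(y),0]);v=np.array([-u[1],u[0],0]);c=np.array([.517,.3285,0]);
out=[]
for n,(x0,y0,w) in (("h1t",(165,165,64)),("h1",(395,130,64))):
    i=cv2.imread(f"pics/{n}.png");s=400/w;z=cv2.resize(i[y0:y0+w,x0:x0+w],(400,400),interpolation=cv2.INTER_CUBIC);raw=z.copy()
    for zz,col in((.138,(0,255,0)),(.128,(0,200,200))):
        P=[c+a*.042*u+b*.042*v+[0,0,zz] for a,b in((-1,-1),(-1,1),(1,1),(1,-1))]
        q=((proj(n,P)-[x0,y0]+.5)*s).astype(int);cv2.polylines(z,[q],True,col,1)
    for b in(-1,1):
        P=[c+a*u+b*w_*v+[0,0,.187-.083+.01] for a,w_ in((.046,.03),(.054,.03),(.054,.04),(.046,.04))]
        q=((proj(n,P)-[x0,y0]+.5)*s).astype(int);cv2.polylines(z,[q],True,(0,0,255),1)
    out.append(z)
cv2.imwrite("pics/h1o.png",np.hstack(out))
```

```text
[-0.0951  0.1026 -1.9612] [-0.0247 -0.0614  0.0395]
[-0.1332  0.5367 -1.2458] [-0.0304 -0.054  -0.0238]
[ 0.2117 -0.0252 -2.0812] [-0.0707 -0.0433  0.0086]
```

View pics/h1o.png

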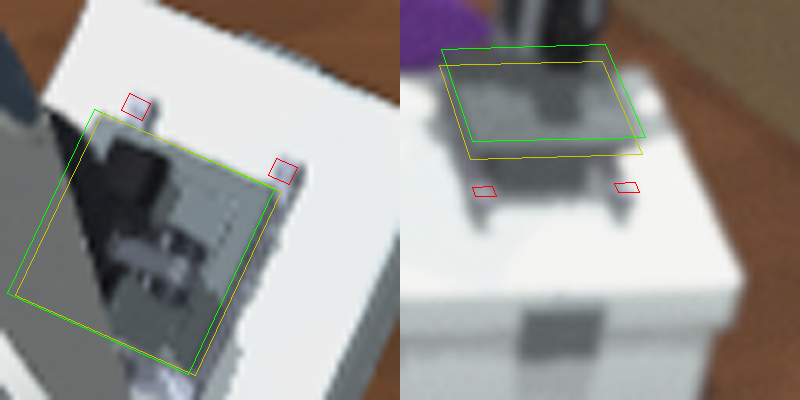

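Run:
```python
from h import *
i=cv2.imread("pics/h1.png")[130:180,395:445];j=cv2.imread("pics/h1t.png")[160:210,175:225]
cv2.imwrite("pics/h1q.png",np.hstack([cv2.resize(k,(400,400),interpolation=cv2.INTER_CUBIC) for k in(i,j)]))
```

```text
(no output)
```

View pics/h1q.png

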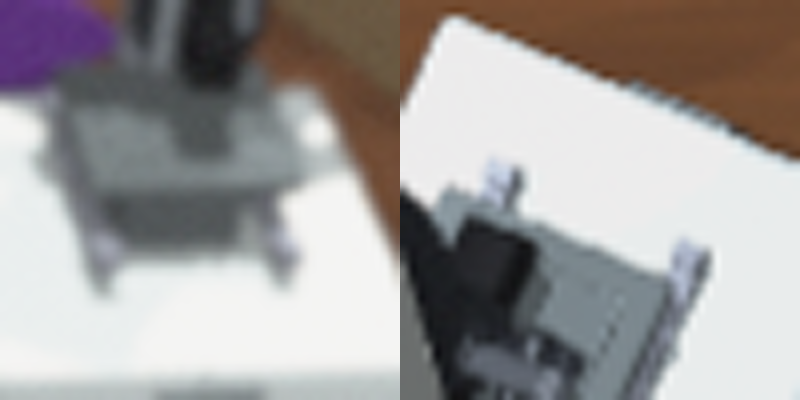

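The overlay matches: the hook tips stand clear of the head's far edge, with no sustained contact force. Pulling up now, in steps.

Run:
```python
from h import *
p=manip.get_position();f0=manip.get_contact_force()
for d in(.01,.014,.017,.02,.024,.03,.045,.08,.11):
    manip.servo_line([.517,.3285,.187+d],rate=.03 if d<.03 else .06);print(d,manip.get_contact_force()-f0,manip.get_torque(),manip.get_width())
manip.hold(.4);print(manip.get_position(),manip.get_contact_force(),manip.get_time())
snap("scene","l0");snap("top","l0t");snap("wrist","l0w")
i=cv2.imread("pics/l0.png")[60:200,340:480];j=cv2.imread("pics/l0w.png")
cv2.imwrite("pics/l0z.png",np.hstack([cv2.resize(i,(400,400),interpolation=cv2.INTER_CUBIC),cv2.resize(j,(400,400))]))
```

```text
0.01 [0.8156 0.1375 0.1428] [-0.0379  0.0408  0.0216] 0.02061858994420225
0.014 [0.036  0.1779 0.4036] [-0.0132 -0.1036 -0.03  ] 0.020984573082734628
0.017 [-0.7398  0.1186  0.5359] [ 0.0359 -0.0263 -0.0111] 0.02013637413355258
0.02 [-0.8221 -0.6409  0.4612] [-0.0304 -0.0284  0.0013] 0.020569503995238374
0.024 [ 0.7964 -0.7867 -0.9576] [-0.1367  0.068   0.0252] 0.0205725093139298
0.03 [-0.0213  1.3782 -0.5492] [-0.0564 -0.0125  0.0023] 0.02068927707089022
0.045 [-0.6904 -0.6359 -1.0723] [-0.0398 -0.0022  0.0222] 0.02050218757279259
0.08 [ 0.045  -0.0137 -0.5703] [-0.0239 -0.0107 -0.0347] 0.0205999463575602
0.11 [-0.3533 -0.5    -2.3675] [-0.0119 -0.0315 -0.0021] 0.020807776293630016
[0.5169 0.3285 0.2968] [ 0.1755 -0.6587 -2.6251] 21.3667
```

View pics/l0z.png

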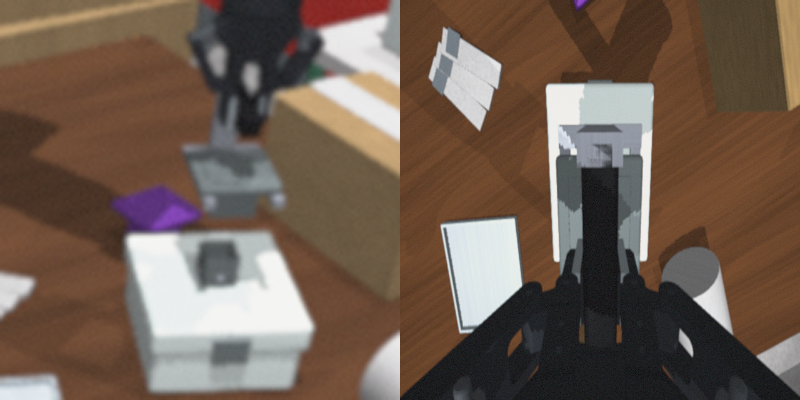

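The cap is off: the neck is bare at about (218,262) in the crop, and the cap hangs level on the prongs. Carrying it to the tray.

Run:
```python
from h import *
p=manip.get_position();y=-.417;u=np.array([np.cos(y),np.sin(y),0]);v=np.array([-u[1],u[0],0])
for q in((251,157),(386,157)):
    a=onz("l0w",q,p[2]-.077+.010)-p;print(a@u,a@v)
t=np.array([.556,.029,0])
manip.servo_line(t+[0,0,.297],rot(-.364),rate=.13)
manip.hold(.3);snap("wrist","c0");snap("scene","c0s")
manip.servo_line(t+[0,0,.14],rate=.1)
for z in(.125,.12,.117,.114,.111,.107,.104):
    manip.servo_line(t+[0,0,z],rate=.03);print(z,manip.get_contact_force())
manip.hold(.3);print(manip.get_time(),manip.get_position())
snap("scene","d0");snap("top","d0t");snap("wrist","d0w")
i=cv2.imread("pics/d0.png")[130:260,270:400];j=cv2.imread("pics/d0w.png")
cv2.imwrite("pics/d0z.png",np.hstack([cv2.resize(i,(400,400),interpolation=cv2.INTER_CUBIC),cv2.resize(j,(400,400))]))
```

```text
-0.04243595151320366 -0.04009146272768806
-0.042366121533405576 0.03900796550932552
0.125 [ 0.3888 -0.3163 -3.775 ]
0.12 [-0.4989 -0.0509 -2.9768]
0.117 [ 0.661  -0.8649 -1.6836]
0.114 [ 0.5323  0.256  -1.966 ]
0.111 [ 0.3086  0.3721 -3.2358]
0.107 [ 0.5221 -0.2616 -1.428 ]
0.104 [-0.0093  0.3976 -0.7189]
28.6583 [0.5561 0.029  0.1041]
```

View pics/d0z.png

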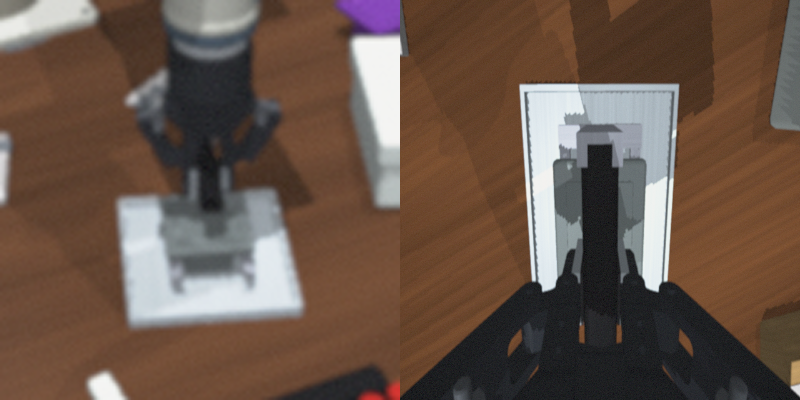

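The cap stands in the tray. Its head appears wider relative to the fork, which fits prongs about 13 mm below the overhang. Withdrawing now, watching the force.

Run:
```python
from h import *
y=-.364;u=np.array([np.cos(y),np.sin(y),0]);t=np.array([.556,.029,.104]);f0=manip.get_contact_force()
for d in(-.01,-.03,-.06,-.09,-.125):
    manip.servo_line(t+d*u,rate=.06);f=manip.get_contact_force()-f0;print(d,f)
    if np.linalg.norm(f)>5: print("stop");break
manip.hold(.2);snap("scene","e0");snap("wrist","e0w")
print(manip.get_time())
i=cv2.imread("pics/e0.png")[130:260,250:380];j=cv2.imread("pics/e0w.png")
cv2.imwrite("pics/e0z.png",np.hstack([cv2.resize(i,(400,400),interpolation=cv2.INTER_CUBIC),cv2.resize(j,(400,400))]))
```

```text
-0.01 [-0.124   1.2889 -0.6144]
-0.03 [-0.2143  0.3476  0.3703]
-0.06 [-0.6683  1.4862 -0.5677]
-0.09 [-0.1246  1.595   0.1981]
-0.125 [-1.1022  1.1805 -0.3229]
31.9417
```

View pics/e0z.png

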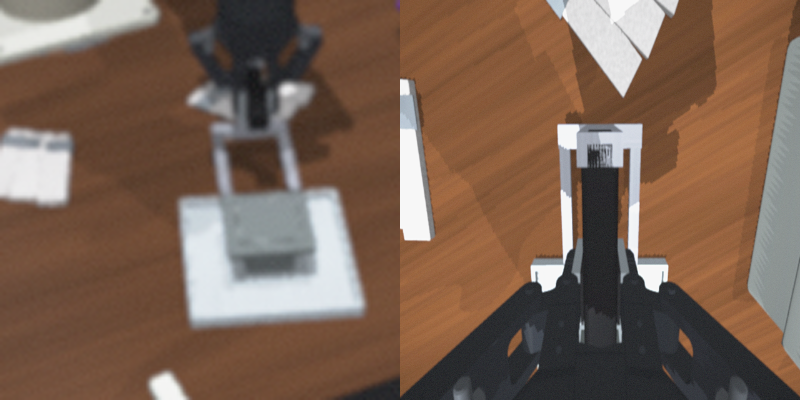

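The cap stays upright and the prongs are clear of it. I'll return the puller to its bare spot.

Run:
```python
from h import *
p=manip.get_position();manip.servo_line(p+[0,0,.1],rate=.12)
g=np.array([.541,-.335,.083])
manip.servo_line(g+[0,0,.12],rot(-.5),rate=.15)
manip.servo_line(g+[0,0,.012],rate=.12)
manip.servo_line(g+[0,0,.0005],rate=.02);manip.hold(.2);print(manip.get_contact_force())
manip.command_gripper(.05);manip.hold(.2);manip.command_gripper(.085)
manip.servo_line(g+[0,0,.14],rate=.12)
y=-.5;u=np.array([np.cos(y),np.sin(y),0])
q=g-.13*u;q[2]=.28;manip.servo_line(q,rate=.15);manip.hold(.3)
print(manip.get_width(),manip.get_time());snap("wrist","f0w");snap("scene","f0");snap("top","f0t")
cv2.imwrite("pics/f0z.png",np.vstack([cv2.imread("pics/f0t.png")[100:300],cv2.imread("pics/f0w.png")]))
```

```text
[-0.8668  0.6264  0.5499]
0.08486179924545194 41.6083
```

View pics/f0z.png

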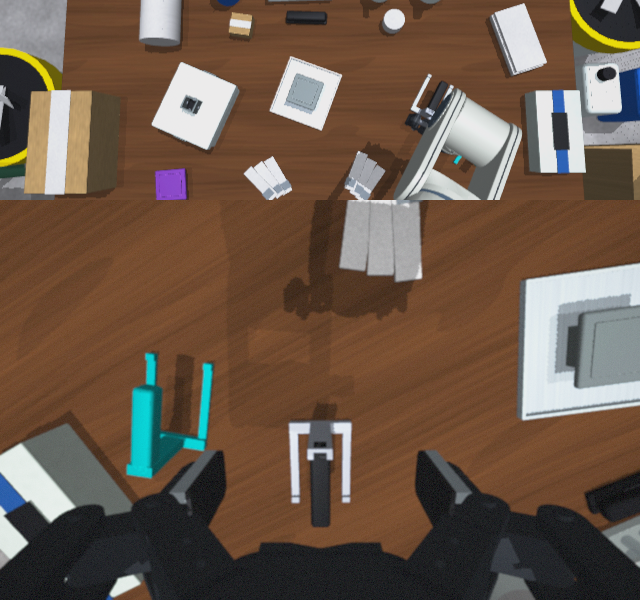

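View pics/f0.png

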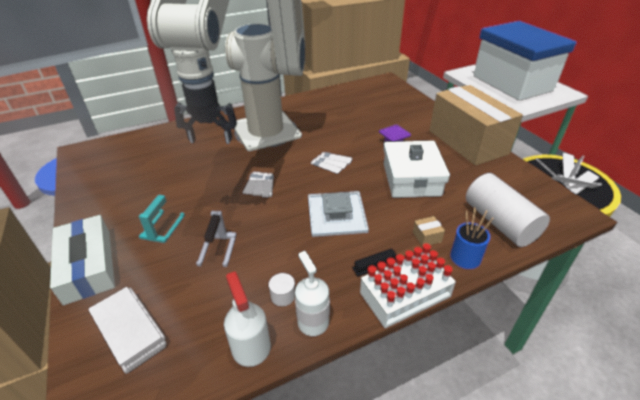

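The puller stands free at about (320,462) in the wrist view, upright with the gripper clear. The cap is near the middle of the tray at about (304,193) in the full top view, and the bystanders haven't moved. Handing in.

Run:
```python
from h import *
print(onz("f0t",(304,193),.05)); manip.sign_off(); print(manip.get_time())
```

```text
[0.551  0.0294 0.05  ]
the job is handed in; nothing more can be done
the job is handed in; nothing more can be done
```

The job is done and handed in; the robot's clock read about 42 s at the last check before that. I picked up the bare steel puller, hooked the grey cap, and pulled it off the neck. I carried it level to the tray, set it down, drew the prongs out, and stood the puller back on its original bare spot.

**Last checks (camera):**
- **Cap:** it stands upright about 5 mm from the tray centre.
- **Puller:** it stands upright and released, with the gripper open and clear of it.
- **Other things:** the bystanders, the purple cap and the teal fork look unmoved.

**Checks that disagreed or fell short:**
- The wrist views put the cap top at 0.134 m, against 0.138 m from the given sizes. I used the given height, with about 14 mm of vertical margin for the prongs.
- My force readings fell between moves and missed the pop-off peak. They were also too noisy to show the cap's weight, so I confirmed the lift and the set-down from images.

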